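Find and seat the rocking jar cover

ROBOT

A 6-joint arm with a two-finger parallel gripper is mounted at the origin on a cart in front of the work surface, level with it; the furniture and walls round the work are solid. World frame = base frame: x ahead of the robot, y to its left, z up, the work surface at z = 0. Lengths are in m, angles in degrees, forces in N, time in s.
With the tool pointing down it reaches from about 0.35 to 0.875 m from the base axis. Payload 4.2 kg.
Tool frame: the origin (TCP) lies at the centre of the arm's flange, where the gripper is bolted on; the fingertips stand 182 mm ahead of it and the grasp point (between the pads) lies 164 mm ahead of it (r.nose_length is the distance from the TCP to the fingertips, in m); z points along the fingers, y is the line along which they close (so a half turn about z gives the same grasp; the last joint's range is limited). The gripper opens to 87 mm and grips with 3 to 60 N. Pads are 19 mm wide; open, the fingers measure 117 mm over their backs; the gripper's body (75 mm by 190 mm) begins 51 mm behind the grasp point.
Start: joints at [-61.272, 22.042, 0.453, 0, -68.411, -14.817], TCP at [0.15, -0.607, 0.405] pointing down, gripper open.
Joint ranges: [-179.83, 179.83], [-69.29, 118.12], [-61.27, 80.66], [-181.25, 117.63], [-171.15, -9.14], [-177.46, 177.46]. Speed limits (degrees/s): [159.86, 159.86, 180, 180, 180, 180].

INTERFACE

Orientations are given as a 3x3 rotation matrix whose columns are the frame's x, y, z axes.
In Python, from station import r, vision gives the robot as it stands. The module is installed in compiled form; this text tells all that it offers.
- The arm moves only by the shell command python3 -m creep 'ROWS'. ROWS is JSON, a list of rows, each a list of 7 numbers: the opening, from -1 (shut) to 1 (fully open), then the shift along the tool's x, y, z in mm, then the turn, a rotation vector about the tool's x, y, z in degrees. A call has 1 to 8 rows; each row is the pose to reach, as a shift and turn from the pose commanded when the call began, along the tool's axes at that moment; what a row does not reach only later rows make up. A row lasts 1/12 s, in which the tool goes at most 41.7 mm and 7.16 degrees, less where a joint would pass 70% of its speed; a pose out of reach is approached as far as the arm can. A call with a gripper value outside its range is refused whole. The fingers move at their own pace and stop on an object; the grip force is fixed at half the most. Time passes only in rows, so rows that repeat a pose let the fingers close. It gives the time, the measured TCP pose, the force, the opening and the grip force at its end, in the units of the state.
- r.sense(): the state, without advancing time (a new reading comes with each control period).
- vision.capture(name): name is "scene" or "side" or "wrist"; returns (picture, depth): 400x640x3 uint8, red, green, blue; 400x640 float32, m along the optical axis (not along the pixel's ray), 0 where there is no reading.
- vision.camera_model(name): a dict with "vertical_fov" (degrees; the focal length in pixels is half the picture's height over the tangent of half this angle, whatever the lens; pixels are square), "cx", "cy" (the principal point, pixels), "extrinsics" (4x4, takes a point from camera to world coordinates); the wrist camera has in their place "mount" (4x4, takes a point from camera to tool coordinates, whose origin is the TCP and whose axes are the flange's). Camera axes: x right, y down, z forward; pixel columns grow to the right and rows downward; lengths in m; the calibration is good to about 2 mm. A picture is of the moment at which its call begins: read the wrist's pose just before it. camera_model takes no time and is no camera call.
- r.finish_job(): hands the job in; it is judged then, once.
Trained networks look in the newest picture that a camera, given by its name, has taken for a name from the list of things; names that differ only in an ending like _2 or _b are one class to them, and where a whole thing is asked for, a point or a joint stands for the part that bears it (a point fixed in the world has none). Each returns a list of dicts, best first, with "conf" (0 to 1); they miss things now and then, are a little off and sometimes report something else, mostly with a low value. They report only what shows in the picture. A call takes as long as a camera call.
- vision.find_in(camera, thing): "uv" ([column, row] in pixels, amid what is visible of it).
- vision.cut_out(camera, thing): "region" (400x640 bool, what is visible of it) and "uv" ([column, row] in pixels, amid what is visible of it).
The state is a dict: "time_s": time; "joints": joint angles; "joint_velocities": joint speeds; "effort": joint torques, N m; "tcp_pos": TCP position; "ee_rot": TCP orientation; "wrist_force": force on the tool from outside, world axes, zero at the start; "moment": the same for the moment, N m; "gripper_width": opening from 0.0 (shut) to 1.0 (fully open); "gripper_force": force on a finger pad.
Only numpy, scipy, OpenCV 4.12 (cv2) and the standard library are available. Lean on these libraries where they do the work, as an engineer would, in place of code of your own. Each camera call takes 0.05 s, during which the arm holds its last target. There are 200 camera calls.

TASK

Four identical metal jars stand on the bench; the cover of one of them is not pushed home, which cannot be seen. With the fingertips press lightly near the edge of the covers until you find the one that tips and rocks, then press that one firmly down at its middle until it is fully home and rocks no more. Press the covers that do not rock only lightly, do not lift any cover, and leave the other things where they are.

Things in the scene. Friction and masses are not known exactly. Their poses are not given: they have to be found in the camera images.
- jar_a: one of four alike heavy steel jars, 68 mm across, fixed on the bench, with a 73 mm wide rubber foot; which stands where changes. Origin: centre of its underside, z up; rim 45 mm above it. The cover's underside starts 6 to 8 mm above the rim; this gap differs from jar to jar and does not tell whether the cover is home.
- cover_a: jar_a's round flat aluminium cover, 64 mm across, 8 mm thick, on a black rubber plug; origin: centre of its underside, z up along its axis. Three of the four covers are home: wherever pressed they stay level, give 1 mm for each 3 N on a springy seal and come back up. Such a cover should get no more than 10 N (13 N is too much).
- top_a (a point): centre of cover_a's flat top, 8 mm above its origin. The one cover that is not home is level at rest too, but 1 to 3 N at 20 mm or more from its centre tip it by 0.09 to 0.15 rad until that edge lands; let go, it swings back level. At its centre it does not slide below 15 N; with 17 to 25 N there it goes 3.5 mm down to a hard stop and stays, and rocks no more.
- jar_b: one of four alike heavy steel jars, 68 mm across, fixed on the bench, with a 73 mm wide rubber foot; which stands where changes. Origin: centre of its underside, z up; rim 45 mm above it. The cover's underside starts 6 to 8 mm above the rim; this gap differs from jar to jar and does not tell whether the cover is home.
- cover_b: jar_b's round flat aluminium cover, 64 mm across, 8 mm thick, on a black rubber plug; origin: centre of its underside, z up along its axis. Three of the four covers are home: wherever pressed they stay level, give 1 mm for each 3 N on a springy seal and come back up. Such a cover should get no more than 10 N (13 N is too much).
- top_b (a point): centre of cover_b's flat top, 8 mm above its origin. The one cover that is not home is level at rest too, but 1 to 3 N at 20 mm or more from its centre tip it by 0.09 to 0.15 rad until that edge lands; let go, it swings back level. At its centre it does not slide below 15 N; with 17 to 25 N there it goes 3.5 mm down to a hard stop and stays, and rocks no more.
- jar_c: one of four alike heavy steel jars, 68 mm across, fixed on the bench, with a 73 mm wide rubber foot; which stands where changes. Origin: centre of its underside, z up; rim 45 mm above it. The cover's underside starts 6 to 8 mm above the rim; this gap differs from jar to jar and does not tell whether the cover is home.
- cover_c: jar_c's round flat aluminium cover, 64 mm across, 8 mm thick, on a black rubber plug; origin: centre of its underside, z up along its axis. Three of the four covers are home: wherever pressed they stay level, give 1 mm for each 3 N on a springy seal and come back up. Such a cover should get no more than 10 N (13 N is too much).
- top_c (a point): centre of cover_c's flat top, 8 mm above its origin. The one cover that is not home is level at rest too, but 1 to 3 N at 20 mm or more from its centre tip it by 0.09 to 0.15 rad until that edge lands; let go, it swings back level. At its centre it does not slide below 15 N; with 17 to 25 N there it goes 3.5 mm down to a hard stop and stays, and rocks no more.
- jar_d: one of four alike heavy steel jars, 68 mm across, fixed on the bench, with a 73 mm wide rubber foot; which stands where changes. Origin: centre of its underside, z up; rim 45 mm above it. The cover's underside starts 6 to 8 mm above the rim; this gap differs from jar to jar and does not tell whether the cover is home.
- cover_d: jar_d's round flat aluminium cover, 64 mm across, 8 mm thick, on a black rubber plug; origin: centre of its underside, z up along its axis. Three of the four covers are home: wherever pressed they stay level, give 1 mm for each 3 N on a springy seal and come back up. Such a cover should get no more than 10 N (13 N is too much).
- top_d (a point): centre of cover_d's flat top, 8 mm above its origin. The one cover that is not home is level at rest too, but 1 to 3 N at 20 mm or more from its centre tip it by 0.09 to 0.15 rad until that edge lands; let go, it swings back level. At its centre it does not slide below 15 N; with 17 to 25 N there it goes 3.5 mm down to a hard stop and stays, and rocks no more.
- stone_die: tan stone tooth die, 16x18x26 mm, loose; origin: centre of its underside. Stands near the jars and is not part of the job.
- wax_scrap: orange wax piece, 16x23x13 mm, loose; origin: centre of its underside. Stands near the jars and is not part of the job.
- bite_rim: violet bite piece, 14x31x14 mm, loose; origin: centre of its underside. Stands near the jars and is not part of the job.
- gel_pot: white pot with a blue lid, 53 mm across, 42 mm high, loose; origin: centre of its underside. Stands near the jars and is not part of the job.
- arch_cast: tan stone cast of a dental arch, 51x66x26 mm, loose; origin: centre of its underside. Stands near the jars and is not part of the job.
- ball_pen: blue ball pen, 146 mm long, 16 mm high, loose; origin: centre of its underside. Stands near the jars and is not part of the job.

How it is judged (in metres and radians):
On the way, in this order (a step that is already met when the one before it is completed fails the run):
1. the loose cover has been made to rock (tipped by more than 0.06 rad) by a press near its edge (((angle between cover_a's own z axis and vertical above 0.06 rad and contact force between the fingers and cover_a above 0.3 N) or (angle between cover_b's own z axis and vertical above 0.06 rad and contact force between the fingers and cover_b above 0.3 N) or (angle between cover_c's own z axis and vertical above 0.06 rad and contact force between the fingers and cover_c above 0.3 N) or (angle between cover_d's own z axis and vertical above 0.06 rad and contact force between the fingers and cover_d above 0.3 N))), for 0.05 s.
2. the loose cover is pressed home: at least 2.9 mm below where it stood, and level (distance of any of cover_a, cover_b, cover_c, cover_d from where it was at the start of the episode above 0.0029 m and angle between each of cover_a, cover_b, cover_c, cover_d's own z axis and vertical below 0.02 rad), for 0.2 s.
At the end, for the whole second after the job is handed in: The loose cover stays at least 2.9 mm below where it stood at the start, all covers are level within 0.02 rad and at rest, and the other things are within 15 mm of where they stood (all of step 2 and linear speed of each of cover_a, cover_b, cover_c, cover_d below 0.01 m/s and distance of each of stone_die, wax_scrap, bite_rim, gel_pot, arch_cast, ball_pen from where it was at the start of the episode below 0.015 m); the robot touches nothing.
It fails at once if a cover that does not rock is pressed hard (more than 4.4 mm into its seal, about 13 N) (distance of any of cover_a, cover_b, cover_c, cover_d from where it was at the start of the episode above 0.0044 m).
It fails at once if a cover is lifted (its underside more than 10 mm above the rim of its jar) (z of cover_a in the frame of jar_a above 0.055 m or z of cover_b in the frame of jar_b above 0.055 m or z of cover_c in the frame of jar_c above 0.055 m or z of cover_d in the frame of jar_d above 0.055 m).
It fails at once if one of the other things is moved by more than 15 mm (distance of any of stone_die, wax_scrap, bite_rim, gel_pot, arch_cast, ball_pen from where it was at the start of the episode above 0.015 m).
It also fails if it takes over 54 s, if anything falls off the work surface, if the arm or the gripper's body presses on something with over 40 N, if the wrist force passes 120 N, or if a joint passes its speed limit or range.

## Working session

There is one attempt and no reset: what is moved stays moved. The work goes in short steps, Python scripts to look and compute and a shell command to move; the robot and the scene stay as the last step left them, time stands still between calls to the robot, and variables do not carry over. Pictures are saved under pics/ and viewed, at most 10 in all, crops included, and the job is handed in when it is done.

```bash
mkdir -p pics; cat > h.py <<'E'
import numpy as np, cv2
from station import r, vision
def cap(cam,name=None):
    s=r.sense(); p,d=vision.capture(cam)
    if name: cv2.imwrite('pics/'+name,p[:,:,::-1])
    m=vision.camera_model(cam); f=200/np.tan(np.radians(m['vertical_fov'])/2)
    if 'mount' in m:
        T=np.eye(4);T[:3,:3]=s['ee_rot'];T[:3,3]=s['tcp_pos'];T=T@np.array(m['mount'])
    else: T=np.array(m['extrinsics'])
    v,u=np.mgrid[:400,:640]
    P=np.stack([(u-m['cx'])/f*d,(v-m['cy'])/f*d,d],-1)@T[:3,:3].T+T[:3,3]
    P[d==0]=np.nan
    return p,P
E
python3 - <<'E'
from h import *
s=r.sense(); print(s['tcp_pos'],np.round(s['ee_rot'],3),s['time_s'],r.nose_length)
for c in ['scene','side']:
    p,P=cap(c,c+'0.png')
    for t in ['cover_a','top_a','jar_a']:
        for o in vision.cut_out(c,t):
            q=P[o['region']]; q=q[~np.isnan(q[:,0])]
            z=np.percentile(q[:,2],95); 
            k=q[abs(q[:,2]-np.median(q[:,2]))<.004]
            print(c,t,round(o['conf'],2),np.round(o['uv']),len(q),'med',np.round(np.median(q,0),4),'flat mid',np.round((k.min(0)+k.max(0))/2,4),np.round(k.max(0)-k.min(0),3))
E
```

```text
[ 0.15025546 -0.6064587   0.40364921] [[-0.971 -0.24  -0.001]
 [-0.24   0.971  0.002]
 [ 0.     0.002 -1.   ]] 0.0 0.1822
scene cover_a 0.84 [281. 212.] 741 med [0.604  0.0863 0.0592] flat mid [0.6052 0.0836 0.059 ] [0.062 0.065 0.008]
scene cover_a 0.66 [402. 169.] 604 med [ 0.44   -0.1162  0.0581] flat mid [ 0.4414 -0.12    0.0579] [0.061 0.066 0.008]
scene cover_a 0.65 [326. 149.] 583 med [ 0.6027 -0.0978  0.059 ] flat mid [ 0.604  -0.101   0.0589] [0.064 0.065 0.008]
scene top_a 0.94 [281. 210.] 746 med [0.6046 0.0865 0.0592] flat mid [0.6061 0.0836 0.059 ] [0.064 0.065 0.008]
scene top_a 0.93 [327. 153.] 583 med [ 0.6022 -0.097   0.059 ] flat mid [ 0.6035 -0.101   0.0589] [0.063 0.065 0.008]
scene top_a 0.88 [400. 167.] 641 med [ 0.4403 -0.1155  0.058 ] flat mid [ 0.4408 -0.12    0.0579] [0.062 0.066 0.008]
scene top_a 0.76 [348. 260.] 975 med [0.4421 0.1411 0.0603] flat mid [0.443  0.1388 0.0602] [0.062 0.064 0.008]
scene jar_a 0.85 [400. 174.] 1247 med [ 0.4375 -0.1012  0.045 ] flat mid [ 0.4419 -0.1068  0.0439] [0.069 0.044 0.006]
scene jar_a 0.6 [350. 273.] 1769 med [0.4386 
[... 1094 characters left out ...]
0.064 0.007]
side top_a 0.72 [319. 173.] 1155 med [ 0.5965 -0.0824  0.0422] flat mid [ 0.6035 -0.0944  0.0421] [0.067 0.057 0.008]
side top_a 0.68 [280. 198.] 531 med [0.5987 0.0858 0.0604] flat mid [0.6053 0.0812 0.0595] [0.063 0.064 0.006]
side jar_a 0.94 [284. 202.] 664 med [0.593  0.0864 0.0598] flat mid [0.6042 0.0838 0.0592] [0.06  0.059 0.007]
side jar_a 0.79 [395. 182.] 1183 med [ 0.4363 -0.0994  0.0414] flat mid [ 0.4394 -0.1123  0.0414] [0.062 0.05  0.008]
side jar_a 0.61 [354. 247.] 2003 med [0.4365 0.157  0.0441] flat mid [0.442  0.1459 0.0441] [0.066 0.052 0.008]
side jar_a 0.55 [319. 172.] 1082 med [ 0.597  -0.0815  0.0427] flat mid [ 0.6035 -0.0944  0.0427] [0.067 0.057 0.008]
```

View pics/scene0.png

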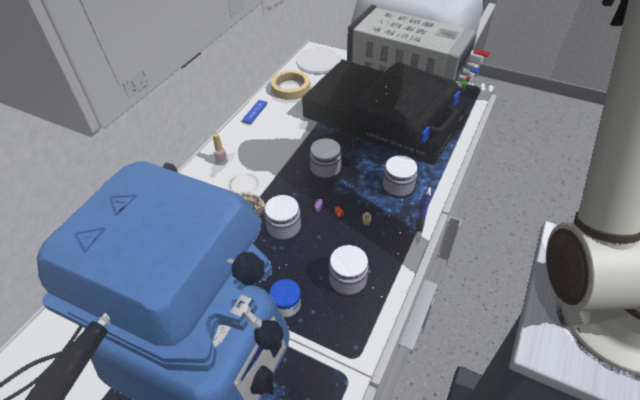

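The four covers are at about (281,212), (402,169), (326,150) and (348,260). The small loose things are in between, near (319,205), (339,212), (367,218) and (428,200). There is a black box behind the upper jars and a blue machine at the left, so I'll check how high they stand.

```bash
python3 - <<'E'
from h import *
H=np.full((16,28),np.nan)
for c in ['scene','side']:
    p,P=cap(c); q=P.reshape(-1,3); q=q[~np.isnan(q[:,0])]
    i=((q[:,0]-.10)/.05).astype(int); j=((q[:,1]+.75)/.05).astype(int)
    k=(q[:,0]>.1)&(q[:,1]>-.75)&(i<16)&(j<28)&(q[:,2]>-.05)
    for a,b,z in zip(i[k],j[k],q[k,2]): H[a,b]=np.fmax(H[a,b],z)
print('y   ',' '.join('%4d'%(-725+50*j) for j in range(28)))
for a in range(16): print('%4d'%(125+50*a),' '.join('%4.0f'%(v*1000) for v in H[a]))
C=np.array([[.604,.0825],[.441,-.120],[.604,-.101],[.443,.1375]])
s=r.sense()
for c in C:
    d=np.array([c[0],c[1],.061+.1822])-s['tcp_pos']; print(c,'tool shift mm',np.round(s['ee_rot'].T@d*1000))
E
```

```text
y    -725 -675 -625 -575 -525 -475 -425 -375 -325 -275 -225 -175 -125  -75  -25   25   75  125  175  225  275  325  375  425  475  525  575  625
 125  nan  nan  nan  275  279  nan  nan  nan  nan  nan  nan    2    3    4  405  405  295  218    3  nan  nan  nan  nan  nan  nan  nan  nan  nan
 175  nan  308  311  314  328  nan  nan  nan  nan  nan  nan  nan  nan  475  483  422  215  -13  -18  nan  nan  nan  nan  nan  nan  nan  nan  nan
 225  nan  306  nan  nan  nan  nan  nan  nan  nan  nan  nan  nan  nan  nan  nan  nan  nan  nan  nan  nan  nan  nan  nan  nan  nan  nan  nan  nan
 275  nan  nan  nan  nan  nan  nan  nan  nan  nan  nan  nan  nan  nan  nan  nan  nan  nan  nan  nan  nan  nan  nan  nan  nan  nan  nan  nan  nan
 325  nan  nan  nan    0    1    1    0    0    1    0    1    1    1    0    0    1    0    1    1    1    1    1    1  nan  nan  nan  nan  nan
 375  nan  -24  nan    2   68    4   63  105  104   92   90    3   17   16   13    7    3    3    4    3    3    4    3    2  nan  nan  336  336
 425  nan  -21  nan  151  152  152  152  120  120  120  119  118   62   61    4    4 
[... 864 characters left out ...]
  422  438  407  411  420  527  531  nan  nan    1    1  nan  nan
 775  nan  143  136    1   13   13   13   26   25   24    2    1    0    0    1    1  nan  nan  nan  nan  nan  516  nan    6   41    7  nan  nan
 825  nan  nan  nan    9   14   13   13   26   24   24   10    9    1    2   78    1    1  nan  nan  nan  nan  451  nan    7   36   38    7  nan
 875  274  279  288  291  277  281  309  311  311  311  310  311  307  311  311  311  313  318  334  349  364  423  251  174   89    9  nan  nan
[0.604  0.0825] tool shift mm [-606.  560.  162.]
[ 0.441 -0.12 ] tool shift mm [-399.  402.  162.]
[ 0.604 -0.101] tool shift mm [-562.  382.  162.]
[0.443  0.1375] tool shift mm [-463.  652.  162.]
```

View pics/side0.png

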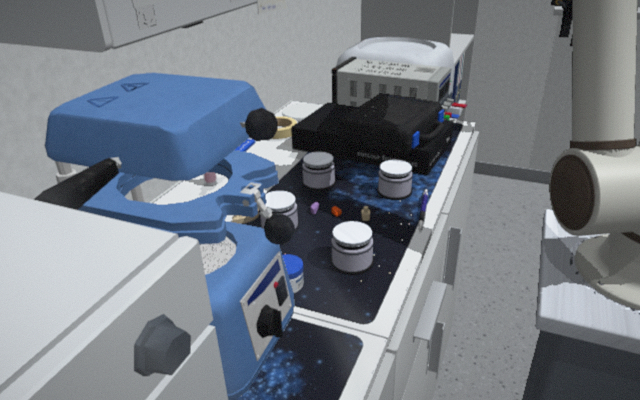

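```bash
python3 - <<'E'
from h import *
for c in ['scene','side']:
    p,P=cap(c); q=P.reshape(-1,3); q=q[~np.isnan(q[:,0])]
    k=q[(q[:,0]>.6)&(q[:,0]<.85)&(q[:,1]>-.25)&(q[:,1]<.2)&(q[:,2]>.2)]
    if len(k): print(c,len(k),np.round(k.min(0),3),np.round(np.percentile(k,5,axis=0),3))
    k=q[(q[:,0]>.4)&(q[:,0]<.66)&(q[:,1]>-.25)&(q[:,1]<-.1)&(q[:,2]>.085)]
    print('box ymax',np.round(np.percentile(k[:,1],[95,99,100]),3))
E
python3 -m creep '[[-1,-200,212,0,0,0,-50],[-1,-200,212,0,0,0,-50],[-1,-200,212,0,0,0,-50],[-1,-200,212,0,0,0,-50],[-1,-200,212,0,0,0,-50],[-1,-200,212,0,0,0,-50],[-1,-200,212,0,0,0,-50],[-1,-200,212,0,0,0,-50]]'; python3 -c "
from h import *
s=r.sense();print(np.round(s['ee_rot'],3),s['joints'])
d=np.array([.441,-.092,.1+.1822])-s['tcp_pos'];print(s['ee_rot'].T@d*1000)"
```

```text
scene 5953 [ 0.683 -0.136  0.347] [ 0.689 -0.045  0.37 ]
box ymax [-0.174 -0.171 -0.169]
side 2140 [ 0.683 -0.154  0.349] [ 0.688 -0.114  0.357]
box ymax [-0.176 -0.173 -0.17 ]
time_s: 1.27
tcp_pos: [0.2956, -0.3482, 0.4054]
ee_rot: [[-0.429, -0.903, 0.002], [-0.903, 0.429, 0.0], [-0.001, -0.002, -1.0]]
wrist_force: [-0.7, 0.4, 0.6]
gripper_width: 0.479
gripper_force: 0.0
[[-0.429 -0.903  0.002]
 [-0.903  0.429  0.   ]
 [-0.001 -0.002 -1.   ]] [-29.22017229   5.36901438 -21.88502919  -0.07908396 -62.64583024
   3.83650446]
[-293.72924388  -21.14516465  123.57029432]
```

```bash

python3 -m creep '[[-1,-294,-21,124,0,0,-25],[-1,-294,-21,124,0,0,-25],[-1,-294,-21,124,0,0,-25],[-1,-294,-21,124,0,0,-25],[-1,-294,-21,124,0,0,-25],[-1,-294,-21,124,0,0,-25],[-1,-294,-21,124,0,0,-25],[-1,-294,-21,124,0,0,-25]]';python3 -m creep '[[-1,0,0,0,0,0,0],[-1,0,0,0,0,0,0]]' ; python3 -c "
from h import *
s=r.sense();print(np.round(s['ee_rot'],3),s['joints'],s['moment'])
d=np.array([.441,-.092,.07+.1822])-s['tcp_pos'];print(s['ee_rot'].T@d*1000)"
```

```text
time_s: 1.93
tcp_pos: [0.4427, -0.0956, 0.2799]
ee_rot: [[-0.017, -1.0, 0.0], [-1.0, 0.017, -0.0], [0.0, -0.0, -1.0]]
wrist_force: [-0.5, -0.2, 0.1]
gripper_width: 0.01
gripper_force: 0.0
time_s: 2.1
tcp_pos: [0.4422, -0.097, 0.2802]
ee_rot: [[-0.017, -1.0, -0.001], [-1.0, 0.017, -0.0], [0.0, 0.001, -1.0]]
wrist_force: [0.9, 0.5, 0.6]
gripper_width: 0.006
gripper_force: 0.0
[[-0.017 -1.    -0.001]
 [-1.     0.017 -0.   ]
 [ 0.     0.001 -1.   ]] [ 8.30053650e+00  1.35853191e+01 -3.27788133e+01  5.73043229e-03
 -4.37226199e+01 -9.25780176e+00] [-0.02028492  0.13814497 -0.05929862]
[-4.97086441  1.26195564 27.97077611]
```

```bash

python3 -m creep '[[-1,-5,1,18,0,0,0],[-1,-5,1,28,0,0,0],[-1,-5,1,28,0,0,0],[-1,-5,1,28,0,0,0]]';python3 -m creep '[[-1,0,0,1,0,0,0],[-1,0,0,2,0,0,0],[-1,0,0,3,0,0,0],[-1,0,0,4,0,0,0],[-1,0,0,5,0,0,0],[-1,0,0,6,0,0,0],[-1,0,0,6,0,0,0]]'; python3 -m creep '[[-1,0,0,1,0,0,0],[-1,0,0,1,0,0,0]]'; python3 -m creep '[[-1,0,0,1,0,0,0],[-1,0,0,1,0,0,0]]'
```

```text
time_s: 2.43
tcp_pos: [0.4404, -0.0938, 0.2531]
ee_rot: [[-0.02, -1.0, -0.0], [-1.0, 0.02, -0.0], [0.0, 0.0, -1.0]]
wrist_force: [0.8, -0.7, 0.8]
gripper_width: 0.0
gripper_force: 0.0
time_s: 3.02
tcp_pos: [0.4406, -0.0929, 0.2466]
ee_rot: [[-0.019, -1.0, -0.0], [-1.0, 0.019, 0.0], [-0.0, 0.0, -1.0]]
wrist_force: [0.3, 0.6, -0.2]
gripper_width: 0.006
gripper_force: 0.0
time_s: 3.18
tcp_pos: [0.4407, -0.0929, 0.2456]
ee_rot: [[-0.019, -1.0, -0.0], [-1.0, 0.019, -0.0], [0.0, 0.0, -1.0]]
wrist_force: [-0.6, 0.2, -0.7]
gripper_width: 0.006
gripper_force: 0.0
time_s: 3.35
tcp_pos: [0.4407, -0.0929, 0.2446]
ee_rot: [[-0.019, -1.0, -0.0], [-1.0, 0.019, 0.0], [-0.0, 0.0, -1.0]]
wrist_force: [-0.5, 0.2, -0.4]
gripper_width: 0.003
gripper_force: 0.0
```

```bash

for i in 1 2 3 4 5; do python3 -m creep '[[-1,0,0,0.7,0,0,0],[-1,0,0,0.7,0,0,0],[-1,0,0,0.7,0,0,0]]' | grep -E 'tcp|wrist'; done
```

```text
tcp_pos: [0.4407, -0.093, 0.244]
wrist_force: [0.4, 0.8, -0.5]
tcp_pos: [0.4407, -0.093, 0.2433]
wrist_force: [-0.2, 0.2, 0.6]
tcp_pos: [0.4407, -0.093, 0.2426]
wrist_force: [0.6, 0.5, -0.4]
tcp_pos: [0.4407, -0.093, 0.2419]
wrist_force: [-0.0, 0.1, -0.1]
tcp_pos: [0.4408, -0.0929, 0.2413]
wrist_force: [-0.3, -0.2, 1.0]
```

```bash

for i in 1 2 3 4; do python3 -m creep '[[-1,0,0,0.6,0,0,0],[-1,0,0,0.6,0,0,0],[-1,0,0,0.6,0,0,0]]' | grep -E 'tcp|wrist'; done
```

```text
tcp_pos: [0.4408, -0.093, 0.2408]
wrist_force: [0.1, -0.0, 2.9]
tcp_pos: [0.4408, -0.0929, 0.2402]
wrist_force: [-1.2, 0.8, 3.5]
tcp_pos: [0.4408, -0.0929, 0.2397]
wrist_force: [-1.4, 1.4, 5.1]
tcp_pos: [0.4408, -0.0929, 0.2392]
wrist_force: [-2.1, 0.6, 6.7]
```

B pressed like a home cover, at 3 N per mm. Next is D.

```bash

python3 -m creep '[[-1,0,0,-30,0,0,0],[-1,-40,0,-30,0,0,0],[-1,-80,0,-30,0,0,0],[-1,-120,0,-30,0,0,0],[-1,-160,0,-30,0,0,0],[-1,-202,2,-30,0,0,0],[-1,-202,2,-30,0,0,0],[-1,-202,2,-10,0,0,0]]'| grep -E 'tcp|wrist'
python3 -m creep '[[-1,0,0,3,0,0,0],[-1,0,0,3,0,0,0],[-1,0,0,3,0,0,0]]'| grep -E 'tcp|wrist'
for i in 1 2 3 4 5; do python3 -m creep '[[-1,0,0,0.6,0,0,0],[-1,0,0,0.6,0,0,0],[-1,0,0,0.6,0,0,0]]' | grep -E 'tcp|wrist'; done
```

```text
tcp_pos: [0.4437, 0.1123, 0.2511]
wrist_force: [-0.0, -1.0, -0.5]
tcp_pos: [0.4425, 0.1087, 0.2457]
wrist_force: [0.1, -0.6, -0.1]
tcp_pos: [0.4427, 0.1087, 0.2457]
wrist_force: [0.1, 0.9, 0.1]
tcp_pos: [0.4425, 0.1089, 0.2448]
wrist_force: [0.3, 0.1, -0.8]
tcp_pos: [0.4425, 0.1091, 0.244]
wrist_force: [0.1, 0.2, -0.1]
tcp_pos: [0.4425, 0.1091, 0.2434]
wrist_force: [-0.1, 0.4, 0.0]
tcp_pos: [0.4426, 0.1091, 0.243]
wrist_force: [-0.7, 0.3, 1.5]
```

```bash

for i in 1 2 3 4; do python3 -m creep '[[-1,0,0,0.6,0,0,0],[-1,0,0,0.6,0,0,0],[-1,0,0,0.6,0,0,0]]' | grep -E 'tcp|wrist'; done
```

```text
tcp_pos: [0.4426, 0.1091, 0.2424]
wrist_force: [-0.9, 0.1, 3.4]
tcp_pos: [0.4426, 0.1091, 0.2418]
wrist_force: [-1.3, -0.4, 3.9]
tcp_pos: [0.4426, 0.1091, 0.2413]
wrist_force: [-1.3, -0.7, 6.1]
tcp_pos: [0.4426, 0.1091, 0.2409]
wrist_force: [-2.0, 0.3, 8.5]
```

D is home as well. Next is A.

```bash

python3 -m creep '[[-1,0,0,-30,0,0,0],[-1,12,-40,-30,0,0,0],[-1,24,-80,-30,0,0,0],[-1,38,-120,-30,0,0,0],[-1,51,-160,-30,0,0,0],[-1,51,-162,-30,0,0,0],[-1,51,-162,-20,0,0,0],[-1,51,-162,-10,0,0,0]]'| grep -E 'tcp|wrist'
python3 -m creep '[[-1,0,0,4,0,0,0],[-1,0,0,4,0,0,0],[-1,0,0,4,0,0,0]]'| grep -E 'tcp|wrist'
for i in 1 2 3 4 5; do python3 -m creep '[[-1,0,0,0.6,0,0,0],[-1,0,0,0.6,0,0,0],[-1,0,0,0.6,0,0,0]]' | grep -E 'tcp|wrist'; done
```

```text
tcp_pos: [0.603, 0.0547, 0.2488]
wrist_force: [-0.8, -0.1, -0.4]
tcp_pos: [0.6025, 0.0555, 0.246]
wrist_force: [0.5, 0.2, 0.9]
tcp_pos: [0.6034, 0.0553, 0.2465]
wrist_force: [-0.3, 0.7, 0.8]
tcp_pos: [0.6035, 0.055, 0.2454]
wrist_force: [0.4, 0.2, 0.1]
tcp_pos: [0.6035, 0.0549, 0.2446]
wrist_force: [-0.9, 0.1, -0.5]
tcp_pos: [0.6035, 0.055, 0.244]
wrist_force: [1.2, -0.4, -0.6]
tcp_pos: [0.6035, 0.055, 0.2434]
wrist_force: [-0.5, -0.5, 0.1]
```

```bash

for i in 1 2 3 4 5 6; do python3 -m creep '[[-1,0,0,0.6,0,0,0],[-1,0,0,0.6,0,0,0],[-1,0,0,0.6,0,0,0]]' | grep -E 'tcp|wrist'; done
```

```text
tcp_pos: [0.6035, 0.055, 0.2428]
wrist_force: [0.7, 0.5, -0.3]
tcp_pos: [0.6036, 0.055, 0.2424]
wrist_force: [0.3, 0.6, -0.1]
tcp_pos: [0.6036, 0.055, 0.2419]
wrist_force: [1.6, -0.6, 1.7]
tcp_pos: [0.6036, 0.055, 0.2414]
wrist_force: [-0.2, 0.1, 3.5]
tcp_pos: [0.6036, 0.055, 0.2408]
wrist_force: [-0.5, 0.1, 5.5]
tcp_pos: [0.6036, 0.055, 0.2404]
wrist_force: [-1.4, 0.4, 5.2]
```

A is home too, so C should be the loose one.

```bash

python3 -m creep '[[-1,0,0,-30,0,0,0],[-1,40,0,-30,0,0,0],[-1,80,0,-30,0,0,0],[-1,120,-3,-30,0,0,0],[-1,128,-3,-30,0,0,0],[-1,128,-3,-20,0,0,0],[-1,128,-3,-10,0,0,0],[-1,128,-3,-4,0,0,0]]'| grep -E 'tcp|wrist'
for i in 1 2 3 4 5 6 7; do python3 -m creep '[[-1,0,0,0.6,0,0,0],[-1,0,0,0.6,0,0,0],[-1,0,0,0.6,0,0,0]]' | grep -E 'tcp|wrist'; done
```

```text
tcp_pos: [0.6035, -0.0724, 0.2415]
wrist_force: [0.0, 0.1, 0.7]
tcp_pos: [0.6043, -0.072, 0.2431]
wrist_force: [-0.2, 0.5, -0.1]
tcp_pos: [0.6042, -0.0728, 0.243]
wrist_force: [0.0, 0.1, -0.0]
tcp_pos: [0.6041, -0.0731, 0.2422]
wrist_force: [0.4, 0.3, -0.4]
tcp_pos: [0.6041, -0.0731, 0.2415]
wrist_force: [-0.3, -1.2, 0.8]
tcp_pos: [0.6042, -0.0731, 0.2409]
wrist_force: [0.3, 0.7, 1.0]
tcp_pos: [0.6041, -0.073, 0.2402]
wrist_force: [-0.2, 0.1, 0.8]
tcp_pos: [0.6042, -0.073, 0.2398]
wrist_force: [0.5, 1.0, 1.5]
```

```bash

for i in 1 2 3 4; do python3 -m creep '[[-1,0,0,0.5,0,0,0],[-1,0,0,0.5,0,0,0],[-1,0,0,0.5,0,0,0]]' | grep -E 'tcp|wrist'; done
```

```text
tcp_pos: [0.6042, -0.0729, 0.2395]
wrist_force: [-0.3, 1.1, 4.0]
tcp_pos: [0.6042, -0.0729, 0.2393]
wrist_force: [-1.7, 1.5, 5.4]
tcp_pos: [0.6042, -0.0729, 0.2392]
wrist_force: [-2.1, 2.3, 7.7]
tcp_pos: [0.6042, -0.0729, 0.2391]
wrist_force: [-3.1, 3.0, 9.0]
```

C tips about 2.5 mm softly, then lands stiff, so it is the loose one. Now I'll press it at its middle.

```bash

python3 -m creep '[[-1,0,0,-10,0,0,0],[-1,0,0,-20,0,0,0],[-1,28,0,-20,0,0,0],[-1,28,0,-20,0,0,0],[-1,28,0,-20,0,0,0],[-1,28,0,-10,0,0,0],[-1,28,0,-6,0,0,0],[-1,28,0,-6,0,0,0]]'| grep -E 'tcp|wrist'
for i in 1 2 3 4 5; do python3 -m creep '[[-1,0,0,0.5,0,0,0],[-1,0,0,1,0,0,0],[-1,0,0,1,0,0,0],[-1,0,0,1,0,0,0]]' | grep -E 'tcp|wrist'; done
```

```text
tcp_pos: [0.6034, -0.1006, 0.2426]
wrist_force: [-0.2, -0.2, 0.5]
tcp_pos: [0.6035, -0.1008, 0.2424]
wrist_force: [0.6, 0.9, -0.7]
tcp_pos: [0.6035, -0.1009, 0.2423]
wrist_force: [-2.1, 1.1, 5.4]
tcp_pos: [0.6035, -0.1009, 0.2422]
wrist_force: [-3.9, 2.6, 10.4]
tcp_pos: [0.6035, -0.1009, 0.2421]
wrist_force: [-5.0, 2.6, 13.6]
tcp_pos: [0.6035, -0.1008, 0.2415]
wrist_force: [-6.3, 2.9, 15.9]
```

```bash

for i in 1 2 3 4; do python3 -m creep '[[-1,0,0,0.5,0,0,0],[-1,0,0,1,0,0,0],[-1,0,0,1,0,0,0],[-1,0,0,1,0,0,0]]' | grep -E 'tcp|wrist'; done
```

```text
tcp_pos: [0.6035, -0.1009, 0.2405]
wrist_force: [-6.3, 3.7, 15.3]
tcp_pos: [0.6035, -0.1009, 0.2395]
wrist_force: [-5.8, 2.1, 16.0]
tcp_pos: [0.6035, -0.1008, 0.2389]
wrist_force: [-6.2, 4.3, 17.5]
tcp_pos: [0.6035, -0.1008, 0.2388]
wrist_force: [-8.6, 4.0, 21.3]
```

The cover moved 3.5 mm and met the hard stop. I'll release it and lightly check its edge.

```bash

python3 -m creep '[[-1,0,0,-10,0,0,0],[-1,0,0,-20,0,0,0],[-1,-28,0,-20,0,0,0],[-1,-28,0,-20,0,0,0],[-1,-28,0,-20,0,0,0],[-1,-28,0,-12,0,0,0],[-1,-28,0,-7,0,0,0],[-1,-28,0,-7,0,0,0]]'| grep -E 'time|tcp|wrist'
for i in 1 2 3 4 5; do python3 -m creep '[[-1,0,0,0.6,0,0,0],[-1,0,0,0.6,0,0,0],[-1,0,0,0.6,0,0,0]]' | grep -E 'tcp|wrist'; done
```

```text
time_s: 20.18
tcp_pos: [0.6034, -0.0737, 0.2394]
wrist_force: [0.3, 0.4, -0.6]
tcp_pos: [0.6042, -0.0733, 0.241]
wrist_force: [-0.5, -0.5, -0.1]
tcp_pos: [0.6041, -0.0731, 0.2406]
wrist_force: [0.3, 0.1, -0.2]
tcp_pos: [0.6041, -0.073, 0.2398]
wrist_force: [-0.2, -0.3, 0.3]
tcp_pos: [0.6041, -0.073, 0.2392]
wrist_force: [0.5, -0.3, 0.9]
tcp_pos: [0.6041, -0.073, 0.2388]
wrist_force: [-0.5, 0.6, 1.9]
```

```bash

for i in 1 2; do python3 -m creep '[[-1,0,0,0.6,0,0,0],[-1,0,0,0.6,0,0,0],[-1,0,0,0.6,0,0,0]]' | grep -E 'tcp|wrist'; done
python3 -m creep '[[-1,0,0,-20,0,0,0],[-1,-20,0,-60,0,0,0],[-1,-20,0,-80,0,0,0],[-1,-20,0,-80,0,0,0],[-1,-20,0,-80,0,0,0],[-1,-20,0,-80,0,0,0]]'| grep -E 'time|tcp|wrist'
python3 - <<'E'
from h import *
p,P=cap('side','end.png')
for y,x in [(.083,.604),(-.12,.441),(-.101,.604),(.1375,.443)]:
    q=P.reshape(-1,3); k=q[(np.hypot(q[:,0]-x,q[:,1]-y)<.028)&(q[:,2]>.045)&(q[:,2]<.075)]
    c=np.linalg.lstsq(np.c_[k[:,0]-x,k[:,1]-y,np.ones(len(k))],k[:,2],rcond=None)[0]; print(x,y,len(k),np.round(c,4))
E
```

```text
tcp_pos: [0.6042, -0.073, 0.2386]
wrist_force: [-1.5, 1.2, 4.7]
tcp_pos: [0.6042, -0.0729, 0.2385]
wrist_force: [-3.0, 2.1, 7.8]
time_s: 22.43
tcp_pos: [0.604, -0.0532, 0.3164]
wrist_force: [-0.7, -0.9, -1.1]
0.604 0.083 418 [ 0.1053 -0.076   0.0594]
0.441 -0.12 330 [ 0.0355 -0.1285  0.0583]
0.604 -0.101 295 [ 0.0361 -0.0826  0.0565]
0.443 0.1375 590 [ 0.0303 -0.1226  0.0603]
```

View pics/end.png

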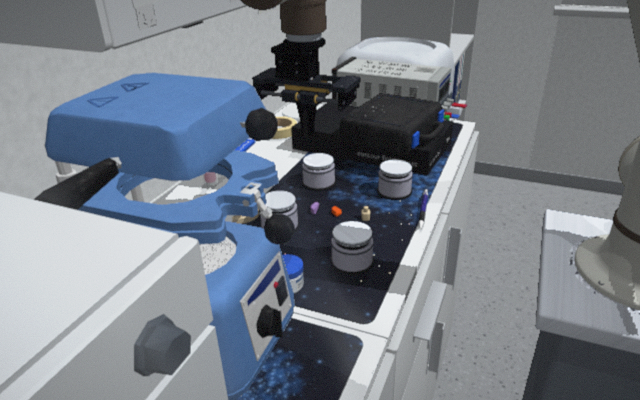

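The gripper is clear above the jars. The cover at (319,160) now sits about 3.3 mm lower and no longer rocks. The small things at (315,208), (337,211) and (366,213) and the pen at (424,205) have not moved.

```bash
python3 -c "
from station import r
print(r.finish_job())"
```

```text
the job is handed in; nothing more can be done
None
```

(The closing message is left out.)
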